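Lay out the printed gear set from its spindle

ROBOT

A 7-joint arm with a two-finger parallel gripper is mounted at the origin on a cart in front of the work surface, level with it; the furniture and walls round the work are solid. World frame = base frame: x ahead of the robot, y to its left, z up, the work surface at z = 0. Lengths are in m, angles in rad, forces in N, time in s.
With the tool pointing down it reaches from about 0.425 to 0.875 m from the base axis. Payload 4.7 kg.
Tool frame: the origin (TCP) lies on the mounting face of the last link; the fingertips stand 182 mm ahead of it and the grasp point (between the pads) lies ahead of it (ctrl.grip_point_offset is the z of the grasp point in the tool frame, in m); z points along the fingers, y is the line along which they close (so a half turn about z gives the same grasp; the last joint's range is limited). The gripper opens to 87 mm and grips with 3 to 60 N. Pads are 19 mm wide; open, the fingers measure 117 mm over their backs; the gripper's body (75 mm by 190 mm) begins 51 mm behind the grasp point.
Start: joints at [1.185, 0.321, -0.07, 1.45, 0.023, 1.371, -0.057], TCP at [0.253, -0.599, 0.405] pointing down, gripper open.
Joint ranges: [-2.86, 2.86], [-0.3, 2.09], [-1.38, 1.24], [0.06, 2.45], [-1.56, 4.7], [0.09, 2.05], [-2.69, 2.69]. Speed limits (rad/s): [2.57, 2.57, 3.14, 3.14, 3.14, 3.14, 3.14].

INTERFACE

Orientations are given as a rotation vector (axis times angle).
In Python, from bench import ctrl gives the robot as it stands.
- The arm moves only by the tool creep_tool, called after "Emit:" as name(argument=value, ...), one argument or row to a line, values as JSON. Schema: {"type":"object","properties":{"moves":{"type":"array","items":{"type":"object","properties":{"sx":{"type":"number"},"sy":{"type":"number"},"sz":{"type":"number"},"spin":{"type":"number"},"finger_gap":{"type":"number"}},"additionalProperties":false,"required":["finger_gap"]},"minItems":1,"maxItems":20},"grip_n":{"type":"number"},"only":{"type":"string"},"quiet":{"type":"boolean"},"lines":{"type":"string"}},"required":["moves"],"additionalProperties":false}. moves is a list of rows, 1 to 20 of them, each an object with the fields sx, sy, sz (the shift in parts of the range, where 1.0 means 0.6 m), spin (a turn about the tool's z in fractions of the full range, 1 being 2 pi rad), finger_gap (the opening from 0.0 (shut) to 1.0 (fully open)); a field left out counts as zero (the opening has to be given); each row is the pose to reach, as a shift and turn from the pose commanded when the call began, along the tool's axes at that moment; what a row does not reach only later rows make up. A row lasts 1/10 s, in which the tool goes at most 0.05 m and 0.15 rad, less where a joint would pass 70% of its speed; a pose out of reach is approached as far as the arm can. The fingers move at their own pace and stop on an object; grip_n is the grip in N (left out, the last holds). Time passes only in rows, so rows that do not move let the fingers close. The tool returns the time, the measured TCP pose, the force, the opening and the grip force at its end. only (a regular expression) keeps the lines of the reply that match it, lines (a string "A,B") keeps lines A to B, and quiet returns only ok. Input that does not fit is refused with a message, and nothing moves.
- ctrl.get_state(): the state, without advancing time (a new reading comes with each control period).
- ctrl.get_image(name): name is "scene" or "side" or "wrist"; returns (picture, depth): 384x512x3 uint8, red, green, blue; 384x512 float32, m along the optical axis (not along the pixel's ray), 0 where there is no reading.
- ctrl.camera_model(name): a dict with "vertical_fov" (degrees; the focal length in pixels is half the picture's height over the tangent of half this angle, whatever the lens; pixels are square), "cx", "cy" (the principal point, pixels), "k1" (the pictures are not rectified: a ray, as slopes to the right and down, at radius r is drawn at 1 + k1 r^2 times it, then the intrinsics apply), "rvec" (rotation vector, rad) and "tvec" (3), from world to camera coordinates, as OpenCV has them; the wrist camera has in their place "hand_eye" (4x4, takes a point from camera to tool coordinates, whose origin is the TCP and whose axes are the flange's). Camera axes: x right, y down, z forward; pixel columns grow to the right and rows downward; lengths in m; the calibration is good to about 2 mm. A picture is of the moment at which its call begins: read the wrist's pose just before it. camera_model takes no time and is no camera call.
- ctrl.close_job(): hands the job in; it is judged then, once.
The state is a dict: "time": time; "joint_positions": joint angles; "qd": joint speeds; "joint_torque": joint torques, N m; "position": TCP position; "tool_rot": TCP orientation; "ft_force": force on the tool from outside, world axes, zero at the start; "torque": the same for the moment, N m; "grip_width": opening from 0.0 (shut) to 1.0 (fully open); "grip_force": force on a finger pad.
Only numpy, scipy, OpenCV 4.12 (cv2) and the standard library are available. Lean on these libraries where they do the work, as an engineer would, in place of code of your own. Each camera call takes 0.05 s, during which the arm holds its last target. There are 200 camera calls.

TASK

The four printed gears are stacked on the storage spindle. Take the stack apart and lay each gear flat inside the rim of the dish of its own size: the largest gear in the largest dish, the next in the next, down to the smallest gear in the smallest dish.

Things in the scene. Friction and masses are not known exactly. Their poses are not given: they have to be found in the camera images.
- gear_a: The largest of four flat white plastic spur gears: 64 mm over the tooth tips, 30 teeth, 14 mm thick, with a plain through bore of 13 mm. It starts lying flat on the spindle, number 1 from the bottom (underside 6 mm above the table). Origin: centre of the underside; z up along the axis.
- gear_b: The second largest of four flat white plastic spur gears: 52 mm over the tooth tips, 24 teeth, 14 mm thick, with a plain through bore of 13 mm. It starts lying flat on the spindle, number 2 from the bottom (underside 20 mm above the table). Origin: centre of the underside; z up along the axis.
- gear_c: The third largest of four flat white plastic spur gears: 40 mm over the tooth tips, 18 teeth, 14 mm thick, with a plain through bore of 13 mm. It starts lying flat on the spindle, number 3 from the bottom (underside 34 mm above the table). Origin: centre of the underside; z up along the axis.
- gear_d: The smallest of four flat white plastic spur gears: 28 mm over the tooth tips, 12 teeth, 14 mm thick, with a plain through bore of 13 mm. It starts lying flat on the spindle, number 4 from the bottom (underside 48 mm above the table). Origin: centre of the underside; z up along the axis.
- dish_a: The largest of four round shallow grey dishes, the place for the 64 mm gear: fixed to the table, 92 mm outside, 84 mm clear inside the rim, floor 2 mm thick, rim top 5 mm above the table. Origin: centre of the underside, at table height; z up.
- dish_b: The second largest of four round shallow grey dishes, the place for the 52 mm gear: fixed to the table, 80 mm outside, 72 mm clear inside the rim, floor 2 mm thick, rim top 5 mm above the table. Origin: centre of the underside, at table height; z up.
- dish_c: The third largest of four round shallow grey dishes, the place for the 40 mm gear: fixed to the table, 68 mm outside, 60 mm clear inside the rim, floor 2 mm thick, rim top 5 mm above the table. Origin: centre of the underside, at table height; z up.
- dish_d: The smallest of four round shallow grey dishes, the place for the 28 mm gear: fixed to the table, 56 mm outside, 48 mm clear inside the rim, floor 2 mm thick, rim top 5 mm above the table. Origin: centre of the underside, at table height; z up.
- spindle: Upright steel storage spindle, fixed to the table, that carries the stacked gears, largest at the bottom: dark base disc 48 mm across, 6 mm thick; post 7 mm in diameter, its top 59.5 mm above the table. The gears have 3 mm play all round the post; lift each straight up until clear of it. Origin: centre of the base's underside, at table height; z up.
Mind the look-alikes: they are no part of the job. Leave any pink look-alike of the dish_b alone.

How it is judged:
By the outcome, as a careful person would: the job done as asked, in the order asked, and still so for the second after the job is handed in, with the robot touching nothing.
It also fails if it takes over 93 s, if anything falls off the work surface, if the arm or the gripper's body presses on something with over 40 N, if the wrist force passes 120 N, or if a joint passes its speed limit or range.

## Working session

There is one attempt and no reset: what is moved stays moved. The work goes in short steps, Python scripts to look and compute and a tool call to move; the robot and the scene stay as the last step left them, time stands still between calls to the robot, and variables do not carry over. Pictures are saved under pics/ and viewed, at most 14 in all, crops included, and the job is handed in when it is done.

```bash
ls; mkdir -p pics
```

Run:
```python
from bench import ctrl
import cv2, numpy as np
print(ctrl.grip_point_offset, ctrl.get_state())
for n in("scene","side"):
    im,d=ctrl.get_image(n); np.savez(f"pics/{n}0.npz",im=im,d=d); cv2.imwrite(f"pics/{n}0.png",im[:,:,::-1]); print(ctrl.camera_model(n))
print(ctrl.camera_model("wrist"))
a=cv2.imread("pics/scene0.png");b=cv2.imread("pics/side0.png")
```

```text
pics
0.1635 {'time': 0.0, 'joint_positions': array([ 1.18506432,  0.32180246, -0.07010755,  1.45169608,  0.02264899,
        1.37080445, -0.0568914 ]), 'qd': array([ 1.51408762e-03, -7.53446830e-04, -3.19583084e-06,  1.08987066e-03,
        1.43439216e-03, -1.93723947e-04, -1.12800673e-03]), 'joint_torque': array([-4.13809948e-04, -4.91282952e+01, -4.04176796e-01, -3.12528491e+01,
       -6.38306653e-02,  4.34051862e-02,  1.54695485e-04]), 'position': array([ 0.25291087, -0.59854343,  0.40366414]), 'tool_rot': array([-3.07718530e+00, -6.23621087e-01,  8.14987140e-04]), 'ft_force': array([0.75534684, 0.02818583, 0.15146439]), 'torque': array([-0.08021958,  0.03587484, -0.0522673 ]), 'grip_force': 0.0, 'grip_width': 0.9983022342001446}
{'vertical_fov': 52.222222391187486, 'cx': 250.42317815261276, 'cy': 194.69260268498655, 'k1': 0.028807358567784176, 'rvec': array([ 1.09919315, -2.3778795 ,  1.02275437]), 'tvec': array([0.32796073, 0.36239969, 0.52614126])}
{'vertical_fov': 42.13637771565776, 'cx': 255.0248557146641, 'cy': 186.3888534244264, 'k1': -0.06761673072843453, 'rvec': array([-0.017341  , -2.75404933,  1.48314171]), 'tvec': array([0.59111373, 0.06356271, 1.12253207])}
{'vertical_fov': 60.93293521899103, 'cx': 253.58217248600823, 'cy': 193.26588794158158, 'k1': -0.08702826965593363, 'hand_eye': array([[ 1.99180781e-05, -9.68196593e-01, -2.50190641e-01,
         6.84739679e-02],
       [ 9.99999563e-01,  2.53227493e-04, -9.00337144e-04,
        -4.67717912e-04],
       [ 9.35058504e-04, -2.50190514e-01,  9.68196175e-01,
         2.01988634e-02],
       [ 0.00000000e+00,  0.00000000e+00,  0.00000000e+00,
         1.00000000e+00]])}
```

View pics/scene0.png

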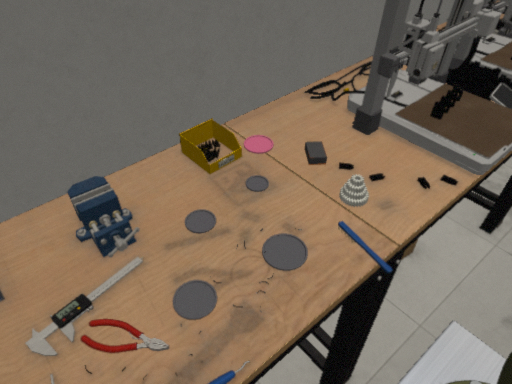

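View pics/side0.png

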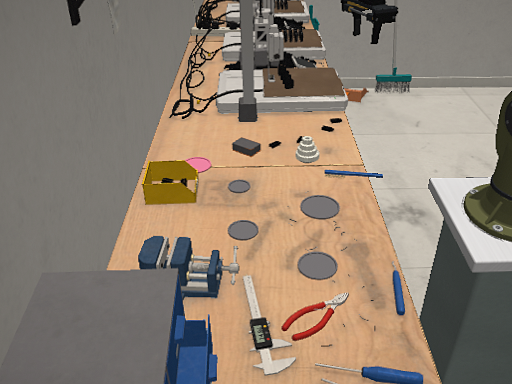

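The scene view shows four grey dishes at about (257,184), (200,221), (285,252) and (195,299), and the stack at (354,190). The pink look-alike is at (258,144). The side view shows the same layout, with the stack at (307,149).

Create h.py:
```python
import numpy as np, cv2
from bench import ctrl
from scipy.spatial.transform import Rotation as R
def K(m): 
    f=192/np.tan(np.radians(m["vertical_fov"])/2); return np.array([[f,0,m["cx"]],[0,f,m["cy"]],[0,0,1]]),np.array([m["k1"],0,0,0,0])
def pose(n,st=None):
    m=ctrl.camera_model(n)
    if n=="wrist":
        H=m["hand_eye"]; Rt=R.from_rotvec(st["tool_rot"]).as_matrix()
        return m,Rt@H[:3,:3],st["position"]+Rt@H[:3,3]
    A=R.from_rotvec(m["rvec"]).as_matrix(); return m,A.T,-A.T@m["tvec"]
def cast(n,uv,z,st=None):
    m,A,c=pose(n,st); k,d=K(m)
    p=cv2.undistortPoints(np.float64(uv).reshape(-1,1,2),k,d).reshape(-1,2)
    r=np.c_[p,np.ones(len(p))]@A.T
    return c+r*((z-c[2])/r[:,2])[:,None]
def fit(P):
    P=P[:,:2]; (x,y),r=cv2.minEnclosingCircle(np.float32(P*1000)); 
    s=np.linalg.lstsq(np.c_[2*P,np.ones(len(P))],(P**2).sum(1),rcond=None)[0]
    return s[:2],np.sqrt(s[2]+s[:2]@s[:2])*2000
def tool(st,p):
    "shift in tool axes to bring TCP to world p"
    return R.from_rotvec(st["tool_rot"]).as_matrix().T@(np.asarray(p)-st["position"])
```

Run:
```python
from h import *
seeds={"scene":[(257,184),(200,221),(285,252),(195,299)],"side":[(239,186),(243,230),(320,207),(317,265)]}
for n in seeds:
    im=np.load(f"pics/{n}0.npz")["im"]; hsv=cv2.cvtColor(im,cv2.COLOR_RGB2HSV)
    mk=((hsv[:,:,1]<70)&(hsv[:,:,2]<150)).astype(np.uint8)
    _,lab=cv2.connectedComponents(mk)
    for s in seeds[n]:
        l=lab[s[1],s[0]]
        c=max(cv2.findContours((lab==l).astype(np.uint8),0,1)[0],key=len)
        c=cv2.convexHull(c)
        print(n,s,l,len(c),fit(cast(n,c,0.004)))
    w=((hsv[:,:,1]<50)&(hsv[:,:,2]>120)).astype(np.uint8)
    _,lab=cv2.connectedComponents(w)
    s=(354,195) if n=="scene" else (307,155)
    l=lab[s[1],s[0]]; ys,xs=np.where(lab==l); print("stack",l,len(xs),xs.min(),xs.max(),ys.min(),ys.max())
    top=[xs[ys<ys.min()+6].mean(),ys.min()+3]; print(top,cast(n,[top],0.062), cast(n,[[ (xs[ys>ys.max()-8]).mean(),ys.max()-7]],0.01))
    cv2.imwrite(f"pics/c{n}.png",cv2.resize(im[s[1]-35:s[1]+25,s[0]-35:s[0]+35,::-1],None,fx=5,fy=5,interpolation=cv2.INTER_CUBIC))
a=cv2.imread("pics/cscene.png");b=cv2.imread("pics/cside.png"); cv2.imwrite("pics/crop.png",np.hstack([a,b]))
```

```text
scene (257, 184) 124 17 (array([ 0.63024974, -0.1265483 ]), np.float64(57.09616145752543))
scene (200, 221) 159 17 (array([0.6177185 , 0.04645893]), np.float64(67.28938322490802))
scene (285, 252) 171 32 (array([ 0.44159767, -0.034946  ]), np.float64(91.594797780515))
scene (195, 299) 206 25 (array([0.46840361, 0.1630951 ]), np.float64(79.13882028951754))
stack 39 356 340 368 175 202
[np.float64(356.49122807017545), np.int64(178)] [[ 0.45355943 -0.25926919  0.062     ]] [[ 0.44916133 -0.26586889  0.01      ]]
side (239, 186) 174 14 (array([ 0.63129284, -0.13085529]), np.float64(57.648228590369726))
side (243, 230) 198 17 (array([0.61807634, 0.0428435 ]), np.float64(67.81037643472595))
side (320, 207) 184 22 (array([ 0.44118208, -0.0387817 ]), np.float64(92.49318666787312))
side (317, 265) 232 23 (array([0.46818569, 0.16032654]), np.float64(79.92731827941284))
stack 248 420 296 318 136 161
[np.float64(306.0769230769231), np.int64(139)] [[ 0.45491336 -0.26139392  0.062     ]] [[ 0.44889259 -0.27283752  0.01      ]]
```

View pics/crop.png

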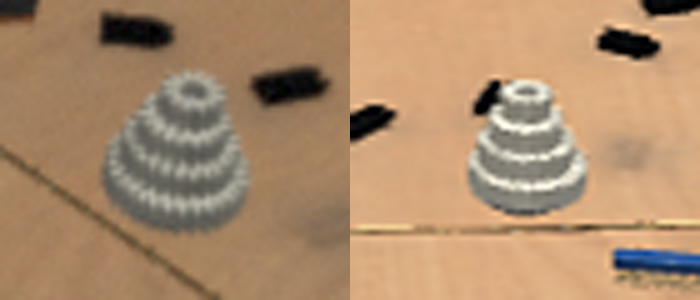

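The crop shows the stack clean and upright. Its top bore is at about (357,178) in the scene view and (307,138) in the side view. All four dish diameters measure within 1.7 mm of nominal. Next: obstacles near the stack, and a move above it.

Run:
```python
from h import *
print(np.round(cast("scene",[(338,166),(354,167),(370,178),(384,177),(340,222),(390,271),(305,142),(327,162),(424,183)],0.008)[:,:2],3).tolist())
st=ctrl.get_state(); print(tool(st,[0.4535,-0.2605,0.36]), R.from_rotvec(st["tool_rot"]).as_matrix().round(3).tolist())
```

```text
[[0.544, -0.318], [0.516, -0.345], [0.465, -0.341], [0.446, -0.369], [0.419, -0.176], [0.276, -0.151], [0.667, -0.328], [0.572, -0.309], [0.373, -0.423]]
[ 0.31636917 -0.23326835  0.04415108] [[0.921, 0.389, -0.001], [0.389, -0.921, 0.002], [-0.0, -0.002, -1.0]]
```

The rows are not in the units I measure in: shifts go in shares of 0.6 m and turns go in shares of 2 pi rad. I convert before sending: 0.316 m / 0.6 = 0.5267, 0.08 m / 0.6 = 0.1333.

Emit:
creep_tool(
  moves=[
    {"sx": 0.1333, "sy": -0.0967, "sz": 0.0183, "finger_gap": 1},
    {"sx": 0.2667, "sy": -0.1933, "sz": 0.0367, "finger_gap": 1},
    {"sx": 0.4, "sy": -0.2917, "sz": 0.055, "finger_gap": 1},
    {"sx": 0.5267, "sy": -0.3883, "sz": 0.0733, "finger_gap": 1},
    {"sx": 0.5267, "sy": -0.3883, "sz": 0.0733, "finger_gap": 1},
    {"sx": 0.5267, "sy": -0.3883, "sz": 0.0733, "finger_gap": 1},
    {"sx": 0.5267, "sy": -0.3883, "sz": 0.0733, "finger_gap": 1},
    {"sx": 0.5267, "sy": -0.3883, "sz": 0.0733, "finger_gap": 1},
    {"sx": 0.5267, "sy": -0.3883, "sz": 0.0733, "finger_gap": 1},
    {"sx": 0.5267, "sy": -0.3883, "sz": 0.0733, "finger_gap": 1},
    {"sx": 0.5267, "sy": -0.3883, "sz": 0.0733, "finger_gap": 1},
    {"sx": 0.5267, "sy": -0.3883, "sz": 0.0733, "finger_gap": 1},
  ],
  grip_n=15,
)

```text
time: 1.3
position: [0.4525, -0.2627, 0.3607]
tool_rot: [3.08, 0.619, -0.001]
ft_force: [-0.3, -0.4, 0.3]
grip_width: 0.997
grip_force: 0.0
```

Run:
```python
from h import *
st=ctrl.get_state(); im,d=ctrl.get_image("wrist"); np.savez("pics/w1.npz",im=im,d=d,p=st["position"],r=st["tool_rot"]); cv2.imwrite("pics/w1.png",im[:,:,::-1]); print(st["joint_positions"].round(2))
```

```text
[ 0.8   0.1  -0.34  1.81  0.03  1.24 -0.73]
```

View pics/w1.png

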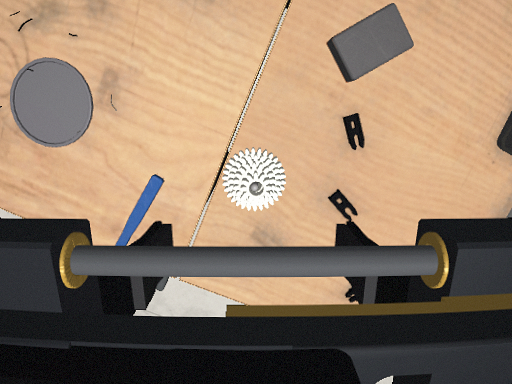

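The wrist view shows the white stack centred at about (254,180), with the post tip at about (256,188).

Run:
```python
from h import *
z=np.load("pics/w1.npz"); im=z["im"]; st={"position":z["p"],"tool_rot":z["r"]}
hsv=cv2.cvtColor(im,cv2.COLOR_RGB2HSV)
w=((hsv[:,:,1]<45)&(hsv[:,:,2]>120)).astype(np.uint8); w=cv2.morphologyEx(w,cv2.MORPH_CLOSE,np.ones((9,9)))
_,lab=cv2.connectedComponents(w); m=(lab==lab[175,250]).astype(np.uint8)
c=cv2.convexHull(max(cv2.findContours(m,0,1)[0],key=len)); 
for h in (0.013,0.02): print(len(c),cv2.boundingRect(c),fit(cast("wrist",c,h,st)))
g=cv2.cvtColor(im,cv2.COLOR_RGB2GRAY)[178:200,244:270]; ys,xs=np.where(g<130); u=[xs.mean()+244,ys.mean()+178]
print(len(xs),u,cast("wrist",[u],0.06,st))
cv2.imwrite("pics/w1c.png",cv2.resize(im[140:220,210:300,::-1],None,fx=6,fy=6,interpolation=cv2.INTER_CUBIC))
```

```text
25 (222, 8, 65, 203) (array([ 0.51919835, -0.26615084]), np.float64(175.28912100258012))
25 (222, 8, 65, 203) (array([ 0.51911919, -0.26550325]), np.float64(171.5420070152613))
102 [np.float64(256.51960784313724), np.float64(186.73529411764707)] [[ 0.4549425  -0.26381722  0.06      ]]
```

View pics/w1c.png

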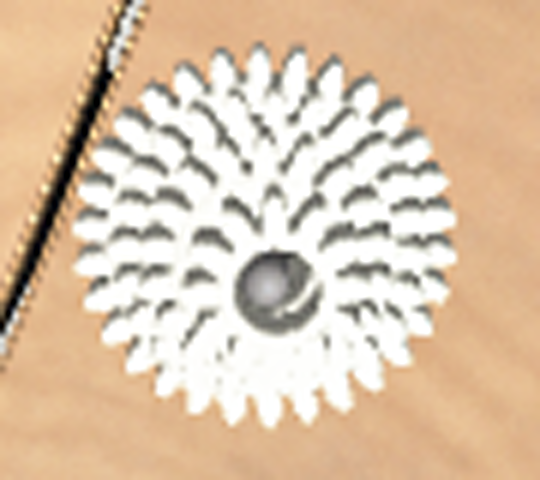

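The crop shows the bore ring at about (256.2,188.2) and the outline of gear_a at about (254,179).

Run:
```python
from h import *
z=np.load("pics/w1.npz"); im=z["im"]; st={"position":z["p"],"tool_rot":z["r"]}
hsv=cv2.cvtColor(im,cv2.COLOR_RGB2HSV)
w=((hsv[:,:,1]<45)&(hsv[:,:,2]>120)).astype(np.uint8); w=cv2.morphologyEx(w,cv2.MORPH_OPEN,np.ones((3,3)));w[:,:221]=0
_,lab=cv2.connectedComponents(w); m=(lab==lab[175,250]).astype(np.uint8)
c=cv2.convexHull(max(cv2.findContours(m,0,1)[0],key=len)); print(cv2.boundingRect(c),fit(cast("wrist",c,0.02,st)))
print(cast("wrist",[(256.0,188.0),(255.2,187)],0.0615,st))
s=ctrl.get_state(); print(s["position"],tool(s,[0.4545,-0.2635,0.0525+0.182]))
```

```text
(223, 149, 63, 61) (array([ 0.45186671, -0.26244984]), np.float64(63.30581310670804))
[[ 0.45403673 -0.26369033  0.0615    ]
 [ 0.4545979  -0.26269137  0.0615    ]]
[ 0.45260046 -0.26265339  0.36069441] [0.00146614 0.00149438 0.12619418]
```

Scaled: 0.126 m / 0.6 = 0.21, 0.001 m / 0.6 = 0.0017.

Emit:
creep_tool(
  moves=[
    {"sz": 0.0833, "finger_gap": 1},
    {"sx": 0.0017, "sz": 0.15, "finger_gap": 0.6},
    {"sx": 0.0017, "sz": 0.21, "finger_gap": 0.6},
    {"sx": 0.0017, "sz": 0.21, "finger_gap": 0.6},
    {"sx": 0.0017, "sz": 0.21, "finger_gap": 0.6},
    {"sx": 0.0017, "sz": 0.21, "finger_gap": 0},
    {"sx": 0.0017, "sz": 0.21, "finger_gap": 0},
    {"sx": 0.0017, "sz": 0.21, "finger_gap": 0},
    {"sx": 0.0017, "sz": 0.21, "finger_gap": 0},
    {"sx": 0.0017, "sz": 0.21, "finger_gap": 0},
    {"sx": 0.0017, "sz": 0.21, "finger_gap": 0},
    {"sx": 0.0017, "sz": 0.21, "finger_gap": 0},
  ],
  grip_n=12,
)

```text
time: 2.55
position: [0.4546, -0.261, 0.2354]
tool_rot: [3.078, 0.624, 0.001]
ft_force: [-0.1, -0.8, 4.8]
grip_width: 0.309
grip_force: 12.0
```

Run:
```python
from h import *
im,_=ctrl.get_image("side"); cv2.imwrite("pics/s2.png",cv2.resize(im[80:180,230:380,::-1],None,fx=5,fy=5))
```

```text
(no output)
```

View pics/s2.png

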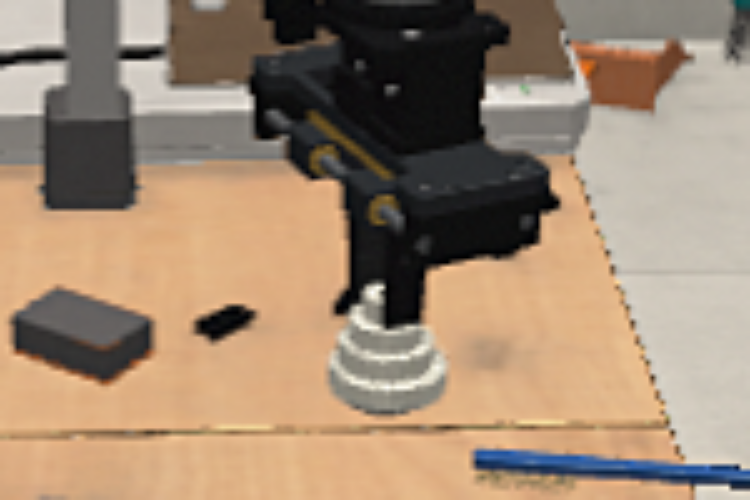

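The gripper is holding gear_d at the top of the stack, with its tips just above gear_c. I'll lift and carry it to a hover over dish_d.

Scaled: 0.214 m / 0.6 = 0.3567, -0.06 m / 0.6 = -0.1.

Emit:
creep_tool(
  moves=[
    {"sz": -0.0333, "finger_gap": 0},
    {"sz": -0.1, "finger_gap": 0},
    {"sx": 0.0833, "sy": -0.0208, "sz": -0.1, "finger_gap": 0},
    {"sx": 0.1667, "sy": -0.0417, "sz": -0.1, "finger_gap": 0},
    {"sx": 0.25, "sy": -0.0617, "sz": -0.0833, "finger_gap": 0},
    {"sx": 0.3167, "sy": -0.0783, "sz": -0.05, "finger_gap": 0},
    {"sx": 0.3567, "sy": -0.0883, "finger_gap": 0},
    {"sx": 0.3567, "sy": -0.0883, "sz": 0.0333, "finger_gap": 0},
    {"sx": 0.3567, "sy": -0.0883, "sz": 0.0333, "finger_gap": 0},
    {"sx": 0.3567, "sy": -0.0883, "sz": 0.0333, "finger_gap": 0},
    {"sx": 0.3567, "sy": -0.0883, "sz": 0.0333, "finger_gap": 0},
  ],
)

```text
time: 3.7
position: [0.6309, -0.1296, 0.2161]
tool_rot: [3.078, 0.621, 0.002]
ft_force: [-0.6, -0.9, -0.2]
grip_width: 0.303
grip_force: 12.0
```

Run:
```python
from h import *
s=ctrl.get_state(); print(tool(s,[0.631,-0.1287,0.1905]))
im,_=ctrl.get_image("scene"); cv2.imwrite("pics/s3.png",cv2.resize(im[90:270,150:390,::-1],None,fx=3,fy=3))
```

```text
[ 0.00038555 -0.00085648  0.02562169]
```

View pics/s3.png

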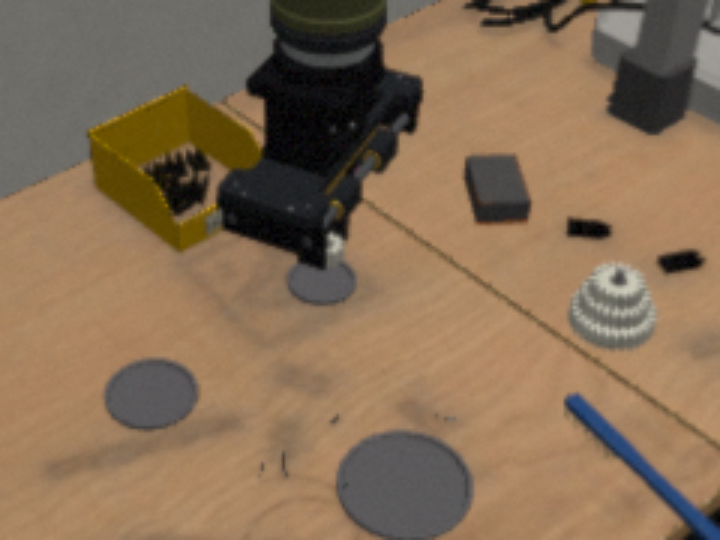

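Gear_d is held over dish_d at about (322,280) in the crop. The yellow bin is close, so I'll check its clearance first.

Run:
```python
from h import *
z=np.load("pics/scene0.npz"); hsv=cv2.cvtColor(z["im"],cv2.COLOR_RGB2HSV)
m=(hsv[:,:,0]>20)&(hsv[:,:,0]<32)&(hsv[:,:,1]>170); m[:100]=0;m[190:]=0;m[:,300:]=0
ys,xs=np.where(m&(z["d"]>0)); mm,A,c=pose("scene"); k,d=K(mm)
p=cv2.undistortPoints(np.float64(np.c_[xs,ys]).reshape(-1,1,2),k,d).reshape(-1,2); P=c+(np.c_[p,np.ones(len(p))]*z["d"][ys,xs][:,None])@A.T
print(len(P),np.percentile(P,[2,98],axis=0).round(3)); 
near=P[P[:,1]<-0.03]; print(len(near), near[:,2].max() if len(near) else None, near.min(0))
```

```text
1552 [[ 0.734 -0.166  0.001]
 [ 0.856 -0.06   0.057]]
1552 0.05992597640817576 [ 0.73234101 -0.16827702 -0.00245254]
```

Scaled: -0.214 m / 0.6 = -0.3567, 0.0255 m / 0.6 = 0.0425.

Emit:
creep_tool(
  moves=[
    {"sy": -0.0017, "sz": 0.0333, "finger_gap": 0},
    {"sy": -0.0017, "sz": 0.0425, "finger_gap": 0},
    {"sy": -0.0017, "sz": 0.0425, "finger_gap": 0},
    {"sy": -0.0017, "sz": 0.0425, "finger_gap": 0},
    {"sy": -0.0017, "sz": 0.0425, "finger_gap": 0.6},
    {"sy": -0.0017, "sz": 0.0425, "finger_gap": 0.6},
    {"sy": -0.0017, "sz": 0.0425, "finger_gap": 0.6},
    {"sy": -0.0017, "sz": 0.0425, "finger_gap": 0.6},
    {"sy": -0.0017, "sz": -0.0333, "finger_gap": 0.6},
    {"sy": -0.0017, "sz": -0.1167, "finger_gap": 0.6},
    {"sx": -0.0833, "sy": 0.02, "sz": -0.15, "finger_gap": 0.6},
    {"sx": -0.1667, "sy": 0.0417, "sz": -0.15, "finger_gap": 0.6},
    {"sx": -0.25, "sy": 0.0617, "sz": -0.15, "finger_gap": 0.7},
    {"sx": -0.3333, "sy": 0.0833, "sz": -0.15, "finger_gap": 0.7},
    {"sx": -0.3567, "sy": 0.0883, "sz": -0.15, "finger_gap": 0.7},
    {"sx": -0.3567, "sy": 0.0883, "sz": -0.15, "finger_gap": 0.7},
    {"sx": -0.3567, "sy": 0.0883, "sz": -0.15, "finger_gap": 0.7},
    {"sx": -0.3567, "sy": 0.0883, "sz": -0.15, "finger_gap": 0.7},
  ],
)

```text
time: 5.55
position: [0.4554, -0.2595, 0.3049]
tool_rot: [-3.078, -0.627, -0.002]
ft_force: [1.2, 0.8, -0.3]
grip_width: 0.698
grip_force: 0.0
```

Run:
```python
from h import *
s=ctrl.get_state(); im,_=ctrl.get_image("wrist"); np.savez("pics/w2.npz",im=im,p=s["position"],r=s["tool_rot"])
im2,_=ctrl.get_image("scene")
cv2.imwrite("pics/v4.png",np.hstack([cv2.resize(im[100:250,180:330,::-1],(400,400)),cv2.resize(im2[140:260,220:340,::-1],(400,400))]))
```

```text
(no output)
```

View pics/v4.png

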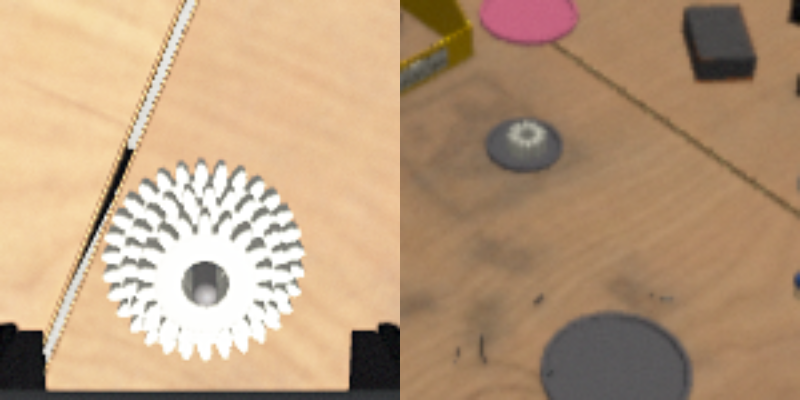

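Gear_d lies flat in its dish at about (525,135) in the right crop. Gear_c's bore is at wrist pixel (256.5,206.5).

Run:
```python
from h import *
z=np.load("pics/w2.npz"); im=z["im"]; st={"position":z["p"],"tool_rot":z["r"]}
print(cast("wrist",[(256.5,206.5)],0.048,st))
hsv=cv2.cvtColor(im,cv2.COLOR_RGB2HSV)
w=((hsv[:,:,1]<45)&(hsv[:,:,2]>120)).astype(np.uint8); w=cv2.morphologyEx(w,cv2.MORPH_OPEN,np.ones((3,3)))
_,lab=cv2.connectedComponents(w); m=(lab==lab[185,250]).astype(np.uint8)
c=cv2.convexHull(max(cv2.findContours(m,0,1)[0],key=len)); print(cv2.boundingRect(c),fit(cast("wrist",c,0.02,st)))
s=ctrl.get_state(); print(s["position"],tool(s,[0.4535,-0.2625,0.039+0.182]))
```

```text
[[ 0.45344679 -0.26204985  0.048     ]]
(218, 161, 76, 74) (array([ 0.45193963, -0.26225914]), np.float64(63.778712985815446))
[ 0.4554753  -0.25945328  0.3047392 ] [-0.00306188  0.00205261  0.08373679]
```

Scaled: 0.084 m / 0.6 = 0.14, -0.003 m / 0.6 = -0.005.

Emit:
creep_tool(
  moves=[
    {"sx": -0.005, "sy": 0.0033, "sz": 0.0667, "finger_gap": 0.7},
    {"sx": -0.005, "sy": 0.0033, "sz": 0.1167, "finger_gap": 0.7},
    {"sx": -0.005, "sy": 0.0033, "sz": 0.14, "finger_gap": 0.7},
    {"sx": -0.005, "sy": 0.0033, "sz": 0.14, "finger_gap": 0.7},
    {"sx": -0.005, "sy": 0.0033, "sz": 0.14, "finger_gap": 0.7},
    {"sx": -0.005, "sy": 0.0033, "sz": 0.14, "finger_gap": 0},
    {"sx": -0.005, "sy": 0.0033, "sz": 0.14, "finger_gap": 0},
    {"sx": -0.005, "sy": 0.0033, "sz": 0.14, "finger_gap": 0},
    {"sx": -0.005, "sy": 0.0033, "sz": 0.14, "finger_gap": 0},
    {"sx": -0.005, "sy": 0.0033, "sz": 0.14, "finger_gap": 0},
    {"sx": -0.005, "sy": 0.0033, "sz": 0.14, "finger_gap": 0},
    {"sx": -0.005, "sy": 0.0033, "sz": 0.14, "finger_gap": 0},
  ],
  grip_n=15,
)

```text
time: 6.85
position: [0.4526, -0.2639, 0.2214]
tool_rot: [3.078, 0.624, 0.001]
ft_force: [-1.0, 0.7, 5.1]
grip_width: 0.441
grip_force: 15.0
```

```bash
python3 -c "
from h import *
s=ctrl.get_state();print(s['position'],tool(s,[0.618,0.0445,0.2]))"
```

```text
[ 0.45256923 -0.26393214  0.22140396] [ 0.27241571 -0.21975327  0.02130803]
```

Scaled: 0.272 m / 0.6 = 0.4533, -0.06 m / 0.6 = -0.1.

Emit:
creep_tool(
  moves=[
    {"sz": -0.0333, "finger_gap": 0},
    {"sz": -0.1, "finger_gap": 0},
    {"sx": 0.065, "sy": -0.0517, "sz": -0.1, "finger_gap": 0},
    {"sx": 0.13, "sy": -0.105, "sz": -0.1, "finger_gap": 0},
    {"sx": 0.195, "sy": -0.1567, "sz": -0.1, "finger_gap": 0},
    {"sx": 0.26, "sy": -0.21, "sz": -0.1, "finger_gap": 0},
    {"sx": 0.325, "sy": -0.2617, "sz": -0.0833, "finger_gap": 0},
    {"sx": 0.39, "sy": -0.315, "sz": -0.05, "finger_gap": 0},
    {"sx": 0.4533, "sy": -0.3667, "finger_gap": 0},
    {"sx": 0.4533, "sy": -0.3667, "sz": 0.0167, "finger_gap": 0},
    {"sx": 0.4533, "sy": -0.3667, "sz": 0.0167, "finger_gap": 0},
    {"sx": 0.4533, "sy": -0.3667, "sz": 0.0167, "finger_gap": 0},
    {"sx": 0.4533, "sy": -0.3667, "sz": 0.0167, "finger_gap": 0},
  ],
)

```text
time: 8.15
position: [0.6174, 0.0429, 0.2115]
tool_rot: [3.078, 0.62, 0.001]
ft_force: [0.4, -0.7, 1.2]
grip_width: 0.44
grip_force: 15.0
```

```bash
python3 -c "
from h import *
s=ctrl.get_state();print(s['position'],tool(s,[0.618,0.0445,0.1904]))"
```

```text
[0.61741616 0.04289016 0.21153806] [ 0.00115186 -0.00129185  0.02113656]
```

Emit:
creep_tool(
  moves=[
    {"sx": 0.0017, "sy": -0.0017, "sz": 0.025, "finger_gap": 0},
    {"sx": 0.0017, "sy": -0.0017, "sz": 0.035, "finger_gap": 0},
    {"sx": 0.0017, "sy": -0.0017, "sz": 0.035, "finger_gap": 0},
    {"sx": 0.0017, "sy": -0.0017, "sz": 0.035, "finger_gap": 0},
    {"sx": 0.0017, "sy": -0.0017, "sz": 0.035, "finger_gap": 0.7},
    {"sx": 0.0017, "sy": -0.0017, "sz": 0.035, "finger_gap": 0.7},
    {"sx": 0.0017, "sy": -0.0017, "sz": 0.035, "finger_gap": 0.7},
    {"sx": 0.0017, "sy": -0.0017, "sz": 0.035, "finger_gap": 0.7},
    {"sz": -0.0333, "finger_gap": 0.7},
    {"sz": -0.1167, "finger_gap": 0.8},
    {"sx": -0.0667, "sy": 0.0533, "sz": -0.15, "finger_gap": 0.8},
    {"sx": -0.1333, "sy": 0.1067, "sz": -0.15, "finger_gap": 0.8},
    {"sx": -0.2, "sy": 0.16, "sz": -0.15, "finger_gap": 0.8},
    {"sx": -0.2667, "sy": 0.215, "sz": -0.15, "finger_gap": 0.8},
    {"sx": -0.3333, "sy": 0.2683, "sz": -0.15, "finger_gap": 0.8},
    {"sx": -0.4, "sy": 0.3217, "sz": -0.15, "finger_gap": 0.8},
    {"sx": -0.4533, "sy": 0.365, "sz": -0.15, "finger_gap": 0.8},
    {"sx": -0.4533, "sy": 0.365, "sz": -0.15, "finger_gap": 0.8},
    {"sx": -0.4533, "sy": 0.365, "sz": -0.15, "finger_gap": 0.8},
    {"sx": -0.4533, "sy": 0.365, "sz": -0.15, "finger_gap": 0.8},
  ],
)

```text
time: 10.15
position: [0.4527, -0.2615, 0.3009]
tool_rot: [-3.078, -0.626, -0.001]
ft_force: [-0.1, 0.9, 0.4]
grip_width: 0.795
grip_force: 0.0
```

Run:
```python
from h import *
s=ctrl.get_state(); im,_=ctrl.get_image("wrist"); np.savez("pics/w3.npz",im=im,p=s["position"],r=s["tool_rot"])
im2,_=ctrl.get_image("scene")
cv2.imwrite("pics/v5.png",np.hstack([cv2.resize(im[100:250,180:330,::-1],(400,400)),cv2.resize(im2[140:260,160:280,::-1],(400,400))]))
hsv=cv2.cvtColor(im,cv2.COLOR_RGB2HSV)
w=((hsv[:,:,1]<45)&(hsv[:,:,2]>120)).astype(np.uint8); w=cv2.morphologyEx(w,cv2.MORPH_OPEN,np.ones((3,3)))
_,lab=cv2.connectedComponents(w); m=(lab==lab[185,250]).astype(np.uint8)
c=cv2.convexHull(max(cv2.findContours(m,0,1)[0],key=len)); print(cv2.boundingRect(c),fit(cast("wrist",c,0.02,s)))
print(s["position"],tool(s,[0.4535,-0.2625,0.025+0.182]))
```

```text
(217, 157, 77, 76) (array([ 0.45207146, -0.26215978]), np.float64(63.75548287904585))
[ 0.45265128 -0.2615323   0.30086133] [0.00032714 0.00125001 0.09386126]
```

View pics/v5.png

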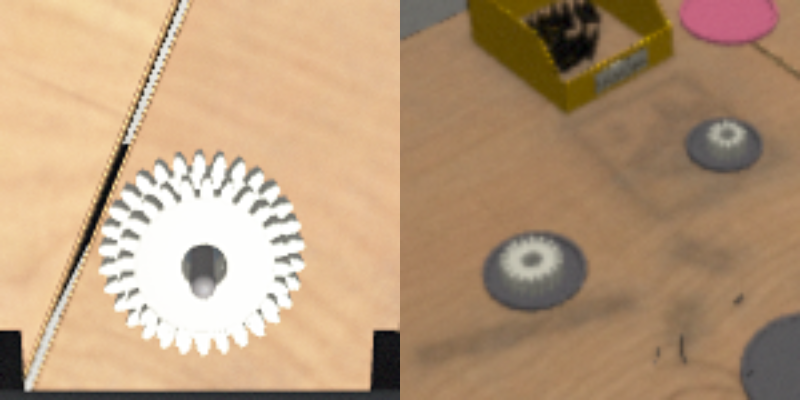

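Gear_c is flat in dish_c at about (533,260) in the right crop. Gear_b is now on top of the stack, centred at about (204,265) in the left crop.

Scaled: 0.094 m / 0.6 = 0.1567, 0.07 m / 0.6 = 0.1167.

Emit:
creep_tool(
  moves=[
    {"sy": 0.0017, "sz": 0.0667, "finger_gap": 0.8},
    {"sy": 0.0017, "sz": 0.1167, "finger_gap": 0.8},
    {"sy": 0.0017, "sz": 0.1567, "finger_gap": 0.8},
    {"sy": 0.0017, "sz": 0.1567, "finger_gap": 0.8},
    {"sy": 0.0017, "sz": 0.1567, "finger_gap": 0.8},
    {"sy": 0.0017, "sz": 0.1567, "finger_gap": 0},
    {"sy": 0.0017, "sz": 0.1567, "finger_gap": 0},
    {"sy": 0.0017, "sz": 0.1567, "finger_gap": 0},
    {"sy": 0.0017, "sz": 0.1567, "finger_gap": 0},
    {"sy": 0.0017, "sz": 0.1567, "finger_gap": 0},
    {"sy": 0.0017, "sz": 0.1567, "finger_gap": 0},
    {"sy": 0.0017, "sz": 0.1567, "finger_gap": 0},
  ],
  grip_n=18,
)

```text
time: 11.45
position: [0.4528, -0.264, 0.2077]
tool_rot: [3.078, 0.623, 0.002]
ft_force: [-0.9, 0.5, 5.7]
grip_width: 0.578
grip_force: 18.0
```

```bash
python3 -c "
from h import *
s=ctrl.get_state();print(s['position'],tool(s,[0.4683,0.1617,0.1904]))"
```

```text
[ 0.45275145 -0.26398814  0.20774759] [ 0.17994993 -0.38611363  0.01695219]
```

Scaled: -0.386 m / 0.6 = -0.6433, -0.343 m / 0.6 = -0.5717.

Emit:
creep_tool(
  moves=[
    {"sz": -0.0333, "finger_gap": 0},
    {"sz": -0.1083, "finger_gap": 0},
    {"sx": 0.0333, "sy": -0.0717, "sz": -0.1167, "finger_gap": 0},
    {"sx": 0.0667, "sy": -0.1433, "sz": -0.1167, "finger_gap": 0},
    {"sx": 0.1, "sy": -0.215, "sz": -0.1167, "finger_gap": 0},
    {"sx": 0.1333, "sy": -0.2867, "sz": -0.1167, "finger_gap": 0},
    {"sx": 0.1667, "sy": -0.3583, "sz": -0.1167, "finger_gap": 0},
    {"sx": 0.2, "sy": -0.4283, "sz": -0.1167, "finger_gap": 0},
    {"sx": 0.2333, "sy": -0.5, "sz": -0.1, "finger_gap": 0},
    {"sx": 0.2667, "sy": -0.5717, "sz": -0.0667, "finger_gap": 0},
    {"sx": 0.3, "sy": -0.6433, "sz": -0.0167, "finger_gap": 0},
    {"sx": 0.3, "sy": -0.6433, "finger_gap": 0},
    {"sx": 0.3, "sy": -0.6433, "finger_gap": 0},
    {"sx": 0.3, "sy": -0.6433, "finger_gap": 0},
    {"sx": 0.3, "sy": -0.6433, "finger_gap": 0},
    {"sx": 0.3, "sy": -0.6433, "finger_gap": 0},
  ],
)

```text
time: 13.05
position: [0.4686, 0.1606, 0.2076]
tool_rot: [3.079, 0.62, 0.003]
ft_force: [-0.1, 0.1, -0.3]
grip_width: 0.576
grip_force: 18.0
```

```bash
python3 -c "
from h import *
s=ctrl.get_state();print(s['position'],tool(s,[0.4683,0.1617,0.1907]),s['joint_positions'].round(2))"
```

```text
[0.46857031 0.16060808 0.20760779] [ 0.00014911 -0.00113373  0.01690654] [ 0.28  0.27 -0.72  2.02  0.22  0.93 -1.73]
```

Scaled: 0.386 m / 0.6 = 0.6433, 0.365 m / 0.6 = 0.6083.

Emit:
creep_tool(
  moves=[
    {"sy": -0.0017, "sz": 0.0167, "finger_gap": 0},
    {"sy": -0.0017, "sz": 0.0283, "finger_gap": 0},
    {"sy": -0.0017, "sz": 0.0283, "finger_gap": 0},
    {"sy": -0.0017, "sz": 0.0283, "finger_gap": 0},
    {"sy": -0.0017, "sz": 0.0283, "finger_gap": 0.85},
    {"sy": -0.0017, "sz": 0.0283, "finger_gap": 0.85},
    {"sy": -0.0017, "sz": 0.0283, "finger_gap": 0.85},
    {"sy": -0.0017, "sz": 0.0283, "finger_gap": 0.85},
    {"sz": -0.05, "finger_gap": 0.85},
    {"sx": -0.0167, "sy": 0.0333, "sz": -0.1167, "finger_gap": 1},
    {"sx": -0.05, "sy": 0.105, "sz": -0.15, "finger_gap": 1},
    {"sx": -0.0833, "sy": 0.1767, "sz": -0.15, "finger_gap": 1},
    {"sx": -0.1167, "sy": 0.25, "sz": -0.15, "finger_gap": 1},
    {"sx": -0.15, "sy": 0.3217, "sz": -0.15, "finger_gap": 1},
    {"sx": -0.1833, "sy": 0.3933, "sz": -0.15, "finger_gap": 1},
    {"sx": -0.2167, "sy": 0.465, "sz": -0.15, "finger_gap": 1},
    {"sx": -0.25, "sy": 0.5367, "sz": -0.15, "finger_gap": 1},
    {"sx": -0.2833, "sy": 0.6083, "sz": -0.15, "finger_gap": 1},
    {"sx": -0.3, "sy": 0.6433, "sz": -0.15, "finger_gap": 1},
    {"sx": -0.3, "sy": 0.6433, "sz": -0.15, "finger_gap": 1},
  ],
)

```text
time: 15.05
position: [0.4511, -0.2681, 0.2966]
tool_rot: [3.08, 0.613, -0.001]
ft_force: [0.3, -0.4, -0.3]
grip_width: 1.006
grip_force: 0.0
```

Emit:
creep_tool(
  moves=[
    {"finger_gap": 1},
    {"finger_gap": 1},
    {"finger_gap": 1},
  ],
)

```text
time: 15.35
position: [0.4527, -0.2622, 0.2968]
tool_rot: [-3.078, -0.628, -0.0]
ft_force: [0.1, 0.2, 0.7]
grip_width: 0.999
grip_force: 0.0
```

Run:
```python
from h import *
s=ctrl.get_state(); im,_=ctrl.get_image("wrist")
im2,_=ctrl.get_image("scene")
cv2.imwrite("pics/v6.png",np.hstack([cv2.resize(im[100:250,180:330,::-1],(400,400)),cv2.resize(im2[200:350,140:290,::-1],(400,400))]))
hsv=cv2.cvtColor(im,cv2.COLOR_RGB2HSV)
w=((hsv[:,:,1]<45)&(hsv[:,:,2]>120)).astype(np.uint8); w=cv2.morphologyEx(w,cv2.MORPH_OPEN,np.ones((3,3)))
_,lab=cv2.connectedComponents(w); m=(lab==lab[185,250]).astype(np.uint8)
c=cv2.convexHull(max(cv2.findContours(m,0,1)[0],key=len)); print(cv2.boundingRect(c),fit(cast("wrist",c,0.02,s)))
print(s["position"],tool(s,[0.4525,-0.2625,0.0115+0.182]))
```

```text
(215, 158, 78, 76) (array([ 0.45170731, -0.2619602 ]), np.float64(63.45106204715671))
[ 0.45273069 -0.26215864  0.29682103] [-0.00035371  0.00023443  0.10332098]
```

View pics/v6.png

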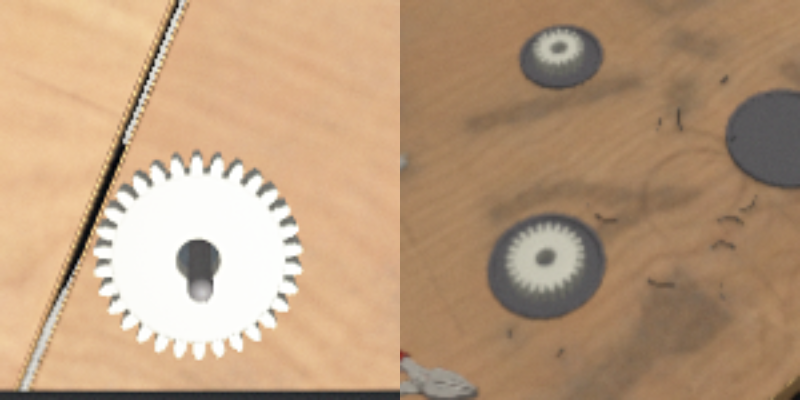

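Gear_b is flat in dish_b at about (546,257) in the right crop. Only gear_a is left on the spindle, directly below the gripper.

Scaled: 0.103 m / 0.6 = 0.1717, 0.08 m / 0.6 = 0.1333.

Emit:
creep_tool(
  moves=[
    {"sz": 0.0667, "finger_gap": 1},
    {"sz": 0.1333, "finger_gap": 1},
    {"sz": 0.1717, "finger_gap": 1},
    {"sz": 0.1717, "finger_gap": 1},
    {"sz": 0.1717, "finger_gap": 1},
    {"sz": 0.1717, "finger_gap": 0},
    {"sz": 0.1717, "finger_gap": 0},
    {"sz": 0.1717, "finger_gap": 0},
    {"sz": 0.1717, "finger_gap": 0},
    {"sz": 0.1717, "finger_gap": 0},
    {"sz": 0.1717, "finger_gap": 0},
    {"sz": 0.1717, "finger_gap": 0},
  ],
  grip_n=20,
)

```text
time: 16.65
position: [0.4526, -0.2639, 0.1945]
tool_rot: [3.078, 0.624, 0.001]
ft_force: [-0.9, 1.4, 5.3]
grip_width: 0.717
grip_force: 20.0
```

```bash
python3 -c "
from h import *
s=ctrl.get_state();print(s['position'],tool(s,[0.4414,-0.0369,0.1907]))"
```

```text
[ 0.45261575 -0.26389766  0.19447538] [ 0.07803034 -0.21346235  0.00361595]
```

Scaled: -0.213 m / 0.6 = -0.355, -0.02 m / 0.6 = -0.0333.

Emit:
creep_tool(
  moves=[
    {"sz": -0.0333, "finger_gap": 0},
    {"sz": -0.1, "finger_gap": 0},
    {"sz": -0.1417, "finger_gap": 0},
    {"sz": -0.1417, "finger_gap": 0},
    {"sx": 0.03, "sy": -0.0833, "sz": -0.1417, "finger_gap": 0},
    {"sx": 0.055, "sy": -0.15, "sz": -0.1417, "finger_gap": 0},
    {"sx": 0.08, "sy": -0.2167, "sz": -0.1333, "finger_gap": 0},
    {"sx": 0.105, "sy": -0.2833, "sz": -0.1, "finger_gap": 0},
    {"sx": 0.13, "sy": -0.355, "sz": -0.05, "finger_gap": 0},
    {"sx": 0.13, "sy": -0.355, "sz": -0.025, "finger_gap": 0},
    {"sx": 0.13, "sy": -0.355, "sz": -0.025, "finger_gap": 0},
    {"sx": 0.13, "sy": -0.355, "sz": -0.025, "finger_gap": 0},
    {"sx": 0.13, "sy": -0.355, "sz": -0.025, "finger_gap": 0},
  ],
)

```text
time: 17.95
position: [0.4418, -0.0384, 0.2094]
tool_rot: [3.079, 0.62, 0.002]
ft_force: [-0.5, 0.3, -0.4]
grip_width: 0.718
grip_force: 20.0
```

```bash
python3 -c "
from h import *
s=ctrl.get_state();print(s['position'],tool(s,[0.4414,-0.0369,0.1915]))"
```

```text
[ 0.44178586 -0.03838847  0.20940507] [ 0.00020273 -0.00153822  0.01790387]
```

Scaled: 0.18 m / 0.6 = 0.3, -0.17 m / 0.6 = -0.2833.

Emit:
creep_tool(
  moves=[
    {"sy": -0.0017, "sz": 0.0167, "finger_gap": 0},
    {"sy": -0.0017, "sz": 0.03, "finger_gap": 0},
    {"sy": -0.0017, "sz": 0.03, "finger_gap": 0},
    {"sy": -0.0017, "sz": 0.03, "finger_gap": 0},
    {"sy": -0.0017, "sz": 0.03, "finger_gap": 1},
    {"sy": -0.0017, "sz": 0.03, "finger_gap": 1},
    {"sy": -0.0017, "sz": 0.03, "finger_gap": 1},
    {"sy": -0.0017, "sz": 0.03, "finger_gap": 1},
    {"sy": -0.0017, "sz": 0.03, "finger_gap": 1},
    {"sz": -0.0333, "finger_gap": 1},
    {"sz": -0.1167, "finger_gap": 1},
    {"sx": 0.0833, "sy": 0.0833, "sz": -0.2, "finger_gap": 1},
    {"sx": 0.0833, "sy": 0.1667, "sz": -0.25, "finger_gap": 1},
    {"sx": 0.0833, "sy": 0.25, "sz": -0.2833, "finger_gap": 1},
    {"sx": 0.0833, "sy": 0.3, "sz": -0.2833, "finger_gap": 1},
    {"sx": 0.0833, "sy": 0.3, "sz": -0.2833, "finger_gap": 1},
    {"sx": 0.0833, "sy": 0.3, "sz": -0.2833, "finger_gap": 1},
  ],
)

```text
time: 19.65
position: [0.558, -0.1877, 0.3792]
tool_rot: [3.079, 0.615, 0.002]
ft_force: [-0.7, 0.3, -0.5]
grip_width: 1.003
grip_force: 0.0
```

Run:
```python
from h import *
im,_=ctrl.get_image("scene"); im2,_=ctrl.get_image("side")
cv2.imwrite("pics/v7.png",np.hstack([cv2.resize(im[160:330,150:320,::-1],(400,400)),cv2.resize(im2[150:300,200:350,::-1],(400,400))]))
```

```text
(no output)
```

View pics/v7.png

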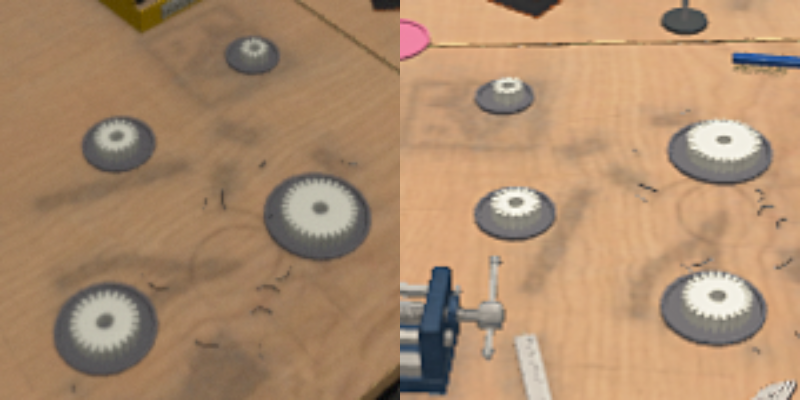

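Both views show all four gears flat and centred in their own dishes, with the spindle empty and the robot clear.

```bash
python3 -c "
from bench import ctrl
print(ctrl.close_job())"
```

```text
the job is handed in; nothing more can be done
None
```

The job is handed in at about 20 s on the robot's clock: all four gears lie flat in their own dishes, the spindle is empty, and the pink look-alike was left alone.

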